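# Put the torch on charge and the chisel in the pot

## Robot

A 6-joint arm with a two-finger parallel gripper is mounted at the origin on the work surface. World frame = base frame: x ahead of the robot, y to its left, z up, the work surface at z = 0. Lengths are in m, angles in rad, forces in N, time in s.
With the tool pointing down it reaches from about 0.4 to 0.825 m from the base axis. Payload 7 kg.
Tool frame: the origin (TCP) lies on the centre line of the jaws, within the pads' length; the fingertips stand 11 mm ahead of it and the grasp point (between the pads) lies 8 mm behind it (bot.finger_overhang is the distance from the TCP to the fingertips, in m); z points along the fingers, y is the line along which they close (so a half turn about z gives the same grasp; the last joint's range is limited). The gripper opens to 85 mm and grips with 20 to 120 N. Pads are 22 mm wide; open, the fingers measure 114 mm over their backs; the gripper's body (76 mm by 85 mm) begins 54 mm behind the grasp point. The pads swing forward as they close: fully open they stand 13 mm farther back than shut.
Start: joints at [1.419, 0.359, 0.012, 0, -1.224, -0.288], TCP at [0.287, 0.611, 0.242] pointing down, gripper open.
Joint ranges: [-3.07, 3.07], [-1.43, 2.12], [-1.02, 1.25], [-3.03, 1.67], [-3.05, -0], [-3.03, 3.03]. Speed limits (rad/s): [2.39, 2.39, 3.01, 3.14, 3.14, 3.14].

## Interface

Orientations are given as a unit quaternion [x, y, z, w].
In Python, from bench import telemetry, eyes, bot gives the robot as it stands.
- The arm moves only by the tool send_rows, never from a script. Its argument "rows" is a list of rows, each an object with "delta_pos": the shift along the world's x, y, z in units of 150 mm (1.0 is 150 mm), a list of three; "rot": the turn, a rotation vector about the world's x, y, z in units of 180 degrees (1.0 is 180 degrees), a list of three. A call has 1 to 12 rows; each row is the pose to reach, as a shift and turn from the pose commanded when the call began, turning the shorter way round; what a row does not reach only later rows make up. A row lasts 1/10 s, in which the tool goes at most 50 mm and 8.59 degrees, less where a joint would pass 70% of its speed; a pose out of reach is approached as far as the arm can. A call with a number of a shift or a turn outside -1 to 1 is refused whole. A call with a gripper value outside its range is refused whole. "jaw" is the opening, from 0 (shut) to 1 (fully open), set as the call begins (left out, the last holds). The fingers move at their own pace and stop on an object; "squeeze" is the grip in N (left out, the last holds). Time passes only in rows, so rows that repeat a pose let the fingers close. It gives the time, the measured TCP pose, the force, the opening and the grip force at its end, in the units of the state.
- telemetry.get_state(): the state, without advancing time (a new reading comes with each control period).
- eyes.grab_frame(name): name is "scene" or "top"; returns the picture (400x640x3 uint8, blue, green, red); there is no depth.
- eyes.camera_info(name): a dict with "camera_matrix" (3x3 intrinsics, pixels), "pose" (4x4, takes a point from camera to world coordinates). Camera axes: x right, y down, z forward; pixel columns grow to the right and rows downward; lengths in m; the calibration is good to about 2 mm. A picture is of the moment at which its call begins. camera_info takes no time and is no camera call.
- bot.job_done(): hands the job in; it is judged then, once.
The state is a dict: "time_s": time; "joint_positions": joint angles; "dq": joint speeds; "joint_torque": joint torques, N m; "tcp_pos": TCP position; "tool_rot": TCP orientation; "force": force on the tool from outside, world axes, zero at the start; "ft_torque": the same for the moment, N m; "finger_gap": finger opening in m; "finger_force": force on a finger pad.
Only numpy, scipy, OpenCV 4.12 (cv2) and the standard library are available. Lean on these libraries where they do the work, as an engineer would, in place of code of your own. Each camera call takes 0.05 s, during which the arm holds its last target. There are 200 camera calls.

## Task

Tidy the wiring bench: take the inspection torch and the cold chisel off the sloping tool rest. Stand the torch tail down in its charging dock, fully home, and stand the chisel cutting edge down in the steel tool pot. Let neither of them drop, and leave the tool pot, the conduit offcut, the tape roll, the round cover and the socket box where they are.

Things in the scene. Friction and masses are not known exactly. Their poses are not given: they have to be found in the camera images.
- rest: Fixed blue sheet-steel tool rest, 290 mm wide (y). Its board rises at 50 degrees to its +x (away from the robot). Three items lean on it along the slope, in lanes 95 mm apart (any item in any lane), feet on a ledge. The board ends 120 mm along the items (edge 115 mm above the bench), the lanes' ribs 95 mm along; above that the items stick out free. Origin: under its centre.
- torch: Inspection torch, slim black round stick 205 mm long, 28 mm diameter, with a slightly wider metal head (33 mm diameter) over the top 35 mm; about 0.17 kg. Origin: on the rim of its foot (tail), 14 mm off its axis. z runs along the stick from tail to head.
- torch_foot (a point): Centre of the torch's tail end, on its axis (tail rim chamfered 3 mm); z points along the axis to the head.
- torch_top (a point): Centre of the torch's head end, on its axis, 205 mm from the foot.
- chisel: Cold chisel, plain steel round bar 200 mm long, 16 mm diameter, flattened over the bottom 25 mm to a 16 x 5 mm edge; about 0.26 kg. Origin: 8 mm off its axis at the cutting-edge end. z runs from the edge to the struck end.
- chisel_foot (a point): Centre of the chisel's cutting edge, on its axis; z points along the axis to the struck end.
- chisel_top (a point): Centre of the chisel's struck end, on its axis, 200 mm from the foot.
- offcut: White plastic conduit offcut, 25 mm diameter, 190 mm long, on the rest: not to be moved. Origin: on the rim of its foot, 12.5 mm off its axis, z along it.
- dock: Fixed charging dock, grey block 90 x 90 x 50 mm with one round upright socket in the middle of its top, 31 mm diameter, 40 mm deep, mouth chamfered 3 mm. Origin: centre of its underside.
- dock_mouth (a point): Centre of the socket's mouth, level with the dock's top, 50 mm above the bench; the socket's floor is 40 mm below.
- pot: Loose heavy round steel tool pot, open at the top: 66 mm outer diameter, 58 mm inner, 100 mm high, 0.7 kg. Origin: centre of its underside.
- pot_floor (a point): Centre of the pot's inner floor, 20 mm above its underside, 80 mm below its rim.
- tape: Roll of white tape lying flat on the bench, 84 mm diameter, 19 mm high, a bystander. Origin: centre of its underside.
- cover: White round box cover lying flat, 80 mm diameter, 12 mm high, a bystander. Origin: centre of its underside.
- socketbox: White open socket box 80 x 80 x 42 mm, a bystander. Origin: centre of its underside.

How it is judged:
At the end, for the whole second after the job is handed in: Torch tail down in the dock, tail within 4 mm of the socket floor, upright within 0.12 rad; chisel edge down inside the pot, edge within 20 mm of its floor, leaning at most 0.6 rad; pot upright; all three at rest (z of torch_foot in the frame of dock_mouth below -0.036 m and horizontal distance between torch_foot and dock_mouth below 0.006 m and angle between torch_foot's own z axis and vertical below 0.12 rad and z of chisel_foot in the frame of pot_floor between -0.01 and 0.02 m and distance between chisel_foot and pot_floor below 0.036 m and angle between chisel_foot's own z axis and vertical below 0.6 rad and z of chisel_top in the frame of pot_floor above 0.1 m and angle between pot's own z axis and vertical below 0.08 rad and linear speed of each of torch, chisel, pot below 0.03 m/s); the robot touches nothing.
It fails at once if the torch is dropped or thrown: it moves faster than 0.5 m/s while no finger touches it (a free fall of about 13 mm) (linear speed of torch above 0.5 m/s and contact force between the fingers and torch below 0.05 N).
It fails at once if the chisel is dropped or thrown: it moves faster than 0.5 m/s while no finger touches it (a free fall of about 13 mm) (linear speed of chisel above 0.5 m/s and contact force between the fingers and chisel below 0.05 N).
It fails at once if the conduit offcut is moved more than 30 mm (distance of offcut from where it was at the start of the episode above 0.03 m).
It fails at once if the tool pot is moved more than 50 mm (distance of pot from where it was at the start of the episode above 0.05 m).
It fails at once if the tape roll, the round box cover or the socket box is moved more than 30 mm (distance of any of tape, cover, socketbox from where it was at the start of the episode above 0.03 m).
It also fails if it takes over 72 s, if anything falls off the work surface, if the arm or the gripper's body presses on something with over 40 N, if the wrist force passes 120 N, or if a joint passes its speed limit or range.

## Working session

There is one attempt and no reset: what is moved stays moved. The work goes in short steps, Python scripts to look and compute and a tool call to move; the robot and the scene stay as the last step left them, time stands still between calls to the robot, and variables do not carry over. Pictures are saved under pics/ and viewed, at most 13 in all, crops included, and the job is handed in when it is done.

Besides the shell and the picture viewer there is one more tool, called after "Emit:" as name([rows], argument=value, ...), one row to a line, values as JSON. send_rows: Moves the arm, as the interface text tells. Its arguments: {"type":"object","properties":{"rows":{"type":"array"},"jaw":{"type":"number"},"squeeze":{"type":"number"}},"required":["rows"]}

```bash
ls; mkdir -p pics
python3 - <<'E'
from bench import telemetry, eyes, bot
import cv2, numpy as np
np.set_printoptions(precision=4,suppress=True)
for n in ("scene","top"):
    cv2.imwrite(f"pics/{n}0.png",eyes.grab_frame(n)); i=eyes.camera_info(n); print(n,np.array(i["camera_matrix"]),np.array(i["pose"]))
print(telemetry.get_state())
E
```

```text
pics
scene [[425.3171   0.     315.8575]
 [  0.     425.3171 194.9747]
 [  0.       0.       1.    ]] [[-0.8519  0.4406 -0.2829  0.848 ]
 [ 0.5234  0.7    -0.4859  0.4623]
 [-0.016  -0.562  -0.827   0.8871]
 [ 0.      0.      0.      1.    ]]
top [[470.5145   0.     310.8801]
 [  0.     470.5145 197.4537]
 [  0.       0.       1.    ]] [[ 0.0022 -0.9857  0.1685  0.387 ]
 [-0.9999 -0.004  -0.0101  0.0286]
 [ 0.0106 -0.1685 -0.9856  1.2422]
 [ 0.      0.      0.      1.    ]]
{'time_s': 0.1, 'joint_positions': array([ 1.4191,  0.3593,  0.0112, -0.0003, -1.2241, -0.2881]), 'dq': array([-0.0006,  0.0004,  0.0025,  0.0019,  0.0024, -0.0002]), 'joint_torque': array([ -0.0015, -58.4766,  29.4108,   6.9545,  -0.0032,   0.    ]), 'tcp_pos': array([0.2872, 0.6104, 0.2414]), 'tool_rot': array([ 0.9759, -0.2182, -0.0001,  0.0008]), 'force': array([-0.3284,  0.1063, -0.5148]), 'ft_torque': array([-0.006 , -0.0175, -0.0218]), 'finger_force': 0.0, 'finger_gap': 0.08513224912555409}
```

View pics/scene0.png

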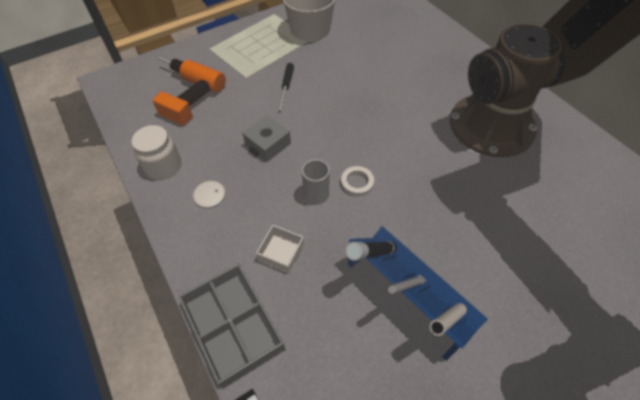

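View pics/top0.png

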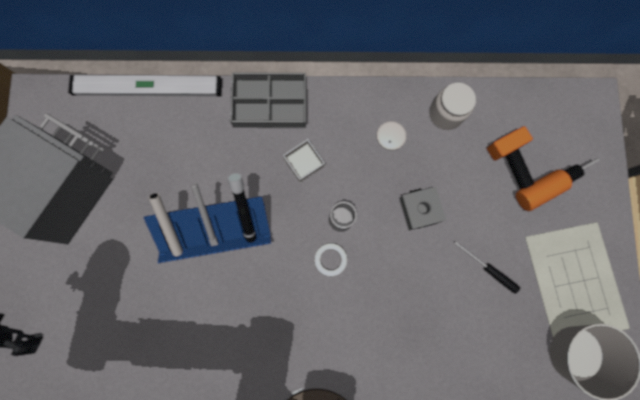

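The top view shows the offcut at (165,225), the chisel at (205,215), the torch at (243,208), the pot at (342,215) and the dock at (423,208). I'll enlarge crops for exact pixels.

Run:
```python
import cv2, numpy as np
def crop(n,x,y,w,h,s=5):
    im=cv2.resize(cv2.imread(f"pics/{n}0.png")[y:y+h,x:x+w],None,fx=s,fy=s,interpolation=cv2.INTER_CUBIC)
    for k in range(0,w,10): cv2.line(im,(k*s,0),(k*s,12 if (x+k)%50 else 25),(0,255,255),1)
    for k in range(0,h,10): cv2.line(im,(0,k*s),(12 if (y+k)%50 else 25,k*s),(0,255,255),1)
    im=cv2.convertScaleAbs(im,alpha=1.4,beta=15)
    return im
cv2.imwrite("pics/c1.png",crop("top",140,160,150,110))
cv2.imwrite("pics/c2.png",crop("scene",320,220,160,120))
a=crop("top",320,180,130,60,6); b=crop("scene",240,110,130,100,5)[:, :]
cv2.imwrite("pics/c3.png",a)
cv2.imwrite("pics/c4.png",b)
```

```text
(no output)
```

View pics/c1.png

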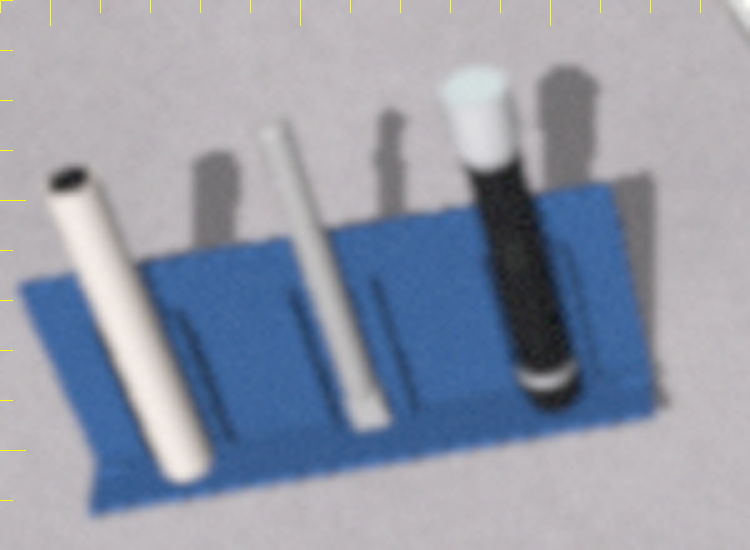

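View pics/c2.png

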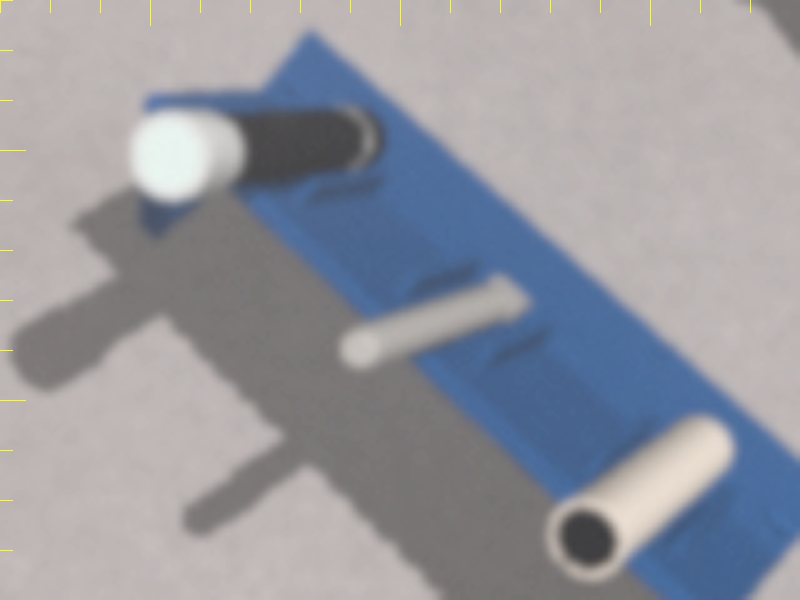

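View pics/c3.png

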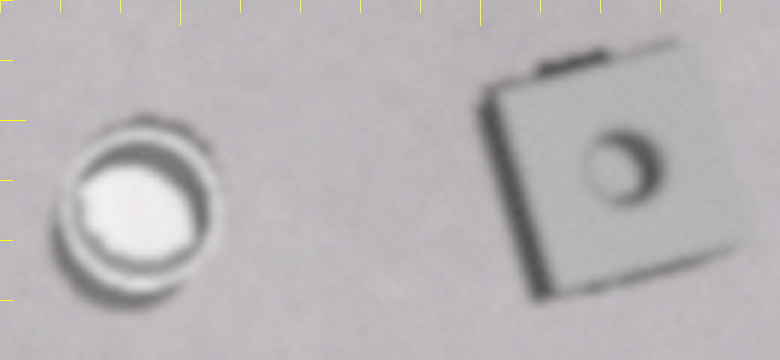

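View pics/c4.png

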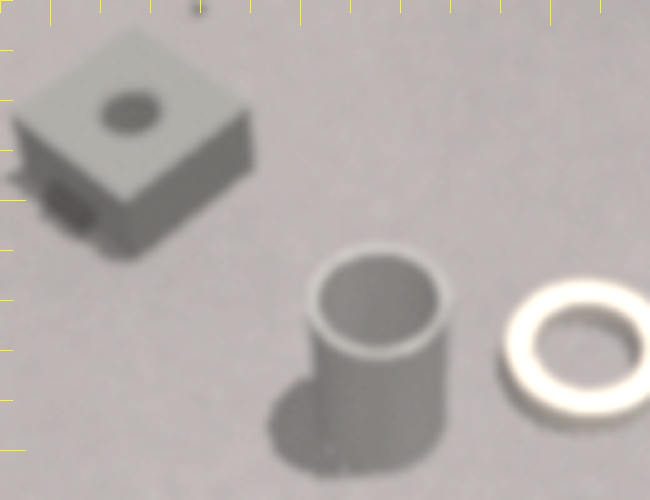

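```bash
cat > h.py <<'E'
from bench import telemetry, eyes, bot
import cv2, numpy as np
from scipy.optimize import least_squares
from scipy.spatial.transform import Rotation as R
np.set_printoptions(precision=4,suppress=True)
C={n:(np.array(eyes.camera_info(n)["camera_matrix"]),np.array(eyes.camera_info(n)["pose"])) for n in("scene","top")}
def proj(n,p):
    K,T=C[n]; q=K@(T[:3,:3].T@(np.asarray(p)-T[:3,3])); return q[:2]/q[2]
def tri(a,b,z=None):  # pixels scene, top
    f=lambda p: np.r_[(proj("scene",p)-a) if a is not None else [],(proj("top",p)-b) if b is not None else [], [] if z is None else [(p[2]-z)*3000]]
    s=least_squares(f,[.4,.1,.1]); return s.x,s.fun
E
python3 - <<'E'
from h import *
c=lambda ox,oy,s,x,y: np.array([ox+(x+.5)/s-.5,oy+(y+.5)/s-.5])
c1=lambda x,y:c(140,160,5,x,y); c2=lambda x,y:c(320,220,5,x,y); c3=lambda x,y:c(320,180,6,x,y); c4=lambda x,y:c(240,110,5,x,y)
for nm,a,b,z in [("ttop",c2(172,155),c1(477,85),None),("ctop",c2(361,348),c1(274,130),None),("cfoot",c2(519,294),c1(370,425),None),
  ("otop",c2(587,537),c1(70,180),None),("ofootapprox",None,c1(188,475),.02),("pot",c4(379,300),c3(140,208),.1),("dock",c4(131,113),c3(623,168),.05),("dockcorn",c4(130.5,114.3),c3(613,168),.05),
  ("tape",c4(588,345),None,.019),("edgeL",None,c1(20,285),.115),("edgeR",None,c1(610,185),.115)]:
    print(nm,*tri(a,b,z))
t,_=tri(c2(172,155),c1(477,85)); k,_=tri(c2(361,348),c1(274,130))
for yaw in (0,.05,.1,.15,.2):
    d=np.array([np.cos(yaw)*np.cos(np.radians(50)),np.sin(yaw)*np.cos(np.radians(50)),np.sin(np.radians(50))])
    tf=t-.205*d; cf=k-.2*d
    inv=lambda p,ox,oy:(p-[ox,oy]+.5)*5-.5
    print(yaw,tf,inv(proj("top",tf),140,160),inv(proj("scene",tf),320,220),cf,inv(proj("top",cf),140,160),inv(proj("scene",cf),320,220))
E
```

```text
ttop [0.6143 0.1923 0.1873] [-0.374  -0.0818 -0.3449  0.3359]
ctop [0.5963 0.2857 0.1759] [ 0.1546  0.0327  0.1589 -0.1368]
cfoot [0.4713 0.2652 0.0274] [ 0.2586  0.0535  0.2511 -0.1999]
otop [0.5727 0.378  0.1754] [ 0.1788  0.0363  0.2057 -0.1539]
ofootapprox [0.4454 0.3599 0.02  ] [0. 0. 0.]
pot [ 0.5415 -0.0617  0.1   ] [ 0.1995 -0.1331  0.0167 -0.2399 -0.0157]
dock [ 0.5669 -0.2725  0.05  ] [ 0.3897 -0.4255 -0.0808 -0.5002 -0.0381]
dockcorn [ 0.5675 -0.2696  0.05  ] [ 0.8343  0.088   0.435  -0.7054 -0.0081]
tape [ 0.4362 -0.0346  0.019 ] [-0. -0.  0.]
edgeL [0.5314 0.4192 0.115 ] [0. 0. 0.]
edgeR [0.5814 0.1367 0.115 ] [0. 0. 0.]
0 [0.4825 0.1923 0.0302] [513.2474 402.1488] [395.4392 173.4533] [0.4677 0.2857 0.0227] [333.0949 431.5299] [555.6308 332.519 ]
0.05 [0.4827 0.1857 0.0302] [526.0879 401.8674] [385.998  162.2691] [0.4679 0.2792 0.0227] [345.5946 431.254 ] [545.5255 320.6516]
0.1 [0.4832 0.1791 0.0302] [538.9104 400.9454] [376.0532 151.5388] [0.4684 0.2728 0.0227] [358.0848 430.3539] [534.9316 309.2657]
0.15 [0.484  0.1726 0.0302] [551.6809 399.3854] [365.6312 141.2813] [0.4692 0.2664 0.0227] [370.5326 428.8322] [523.8767 298.3811]
0.2 [0.4852 0.1661 0.0302] [564.3659 397.192 ] [354.7584 131.514 ] [0.4703 0.2601 0.0227] [382.9053 426.6932] [512.3886 288.0163]
```

```bash
cat >> h.py <<'E'
yaw=.165; d=np.array([np.cos(yaw)*np.cos(np.radians(50)),np.sin(yaw)*np.cos(np.radians(50)),np.sin(np.radians(50))])
yv=np.array([np.sin(yaw),-np.cos(yaw),0])
def orient(z,y=yv):
    z=np.array(z)/np.linalg.norm(z); return R.from_matrix(np.c_[np.cross(y,z),y,z])
TILT=orient(-d); DOWN=orient([0,0,-1])
def need(p,Q):
    s=telemetry.get_state(); q=R.from_quat(s["tool_rot"])
    print("t",s["time_s"],"tcp",s["tcp_pos"],"dpos",(np.array(p)-s["tcp_pos"])/.15,"rot",(Q*q.inv()).as_rotvec()/np.pi,"gap",s["finger_gap"])
E
python3 -c "
from h import *
t=np.array([.6143,.1923,.1873]); need(t+.08*d,TILT);need(t-.023*d,TILT);print(d)"
```

```text
t 0.1 tcp [0.2872 0.6104 0.2414] dpos [ 2.5188 -2.731   0.0476] rot [0.0314 0.2234 0.1844] gap 0.08513224912555409
t 0.1 tcp [0.2872 0.6104 0.2414] dpos [ 2.0834 -2.8035 -0.4784] rot [0.0314 0.2234 0.1844] gap 0.08513224912555409
[0.6341 0.1056 0.766 ]
```

Emit:
send_rows([
  {"delta_pos": [0.1,-0.2,0.7],"rot": [0,0,0]},
  {"delta_pos": [0.3,-0.4,0.7],"rot": [0,0,0]},
  {"delta_pos": [1,-1,0.7],"rot": [0,0,0.1844]},
  {"delta_pos": [1,-1,0.7],"rot": [0,0,0.1844]},
  {"delta_pos": [1,-1,0.7],"rot": [0,0,0.1844]},
  {"delta_pos": [1,-1,0.7],"rot": [0,0,0.1844]},
  {"delta_pos": [1,-1,0.7],"rot": [0,0,0.1844]},
], jaw=1, squeeze=40)

```text
time_s: 0.8
tcp_pos: [0.4392, 0.4588, 0.3476]
tool_rot: [0.998, 0.07, 0.0, -0.0]
force: [0.1, 0.1, -1.0]
finger_gap: 0.0855
finger_force: 0.0
```

Emit:
send_rows([
  {"delta_pos": [1,-1,0],"rot": [0,0,0]},
  {"delta_pos": [1,-1,0],"rot": [0,0,0]},
  {"delta_pos": [1,-1,0],"rot": [0,0,0]},
  {"delta_pos": [1,-1,0],"rot": [0,0,0]},
  {"delta_pos": [1,-1,0],"rot": [0,0,0]},
  {"delta_pos": [1,-1,0],"rot": [0,0,0]},
  {"delta_pos": [1,-1,0],"rot": [0,0,0]},
  {"delta_pos": [1,-1,0],"rot": [0,0,0]},
])

```text
time_s: 1.6
tcp_pos: [0.5865, 0.312, 0.3472]
tool_rot: [0.998, 0.07, -0.0, -0.0]
force: [0.0, 0.2, -0.2]
finger_gap: 0.0854
finger_force: 0.0
```

```bash
python3 -c "
from h import *
t=np.array([.6143,.1923,.1873]); need(t+.08*d,TILT);need(t-.023*d,TILT);print(telemetry.get_state()['joint_positions'])"
```

```text
t 1.6 tcp [0.5865 0.312  0.3472] dpos [ 0.5233 -0.7414 -0.6571] rot [-0.0338  0.2196  0.0076] gap 0.08540328349499984
t 1.6 tcp [0.5865 0.312  0.3472] dpos [ 0.0879 -0.8139 -1.1831] rot [-0.0338  0.2196  0.0076] gap 0.08540328349499984
[ 0.7816  0.2987  0.1596 -0.0002 -1.4319  0.9295]
```

Emit:
send_rows([
  {"delta_pos": [0.52,-0.74,0],"rot": [-0.0338,0.2196,0.0076]},
  {"delta_pos": [0.52,-0.74,0],"rot": [-0.0338,0.2196,0.0076]},
  {"delta_pos": [0.52,-0.74,0],"rot": [-0.0338,0.2196,0.0076]},
  {"delta_pos": [0.52,-0.74,0],"rot": [-0.0338,0.2196,0.0076]},
  {"delta_pos": [0.52,-0.74,0],"rot": [-0.0338,0.2196,0.0076]},
  {"delta_pos": [0.52,-0.74,-0.2],"rot": [-0.0338,0.2196,0.0076]},
  {"delta_pos": [0.52,-0.74,-0.4],"rot": [-0.0338,0.2196,0.0076]},
  {"delta_pos": [0.52,-0.74,-0.65],"rot": [-0.0338,0.2196,0.0076]},
  {"delta_pos": [0.52,-0.74,-0.65],"rot": [-0.0338,0.2196,0.0076]},
  {"delta_pos": [0.52,-0.74,-0.65],"rot": [-0.0338,0.2196,0.0076]},
])

```text
time_s: 2.6
tcp_pos: [0.6649, 0.2007, 0.2502]
tool_rot: [0.936, 0.078, -0.341, 0.029]
force: [0.3, -1.1, 0.6]
finger_gap: 0.0853
finger_force: 0.0
```

```bash
python3 -c "
from h import *
t=np.array([.6143,.1923,.1873]); need(t+.08*d,TILT);need(t-.023*d,TILT);print(telemetry.get_state()['joint_positions'])
im=eyes.grab_frame('scene')[140:340,260:480];cv2.imwrite('pics/s1.png',cv2.resize(im,None,fx=3,fy=3))
print(proj('scene',t+.08*d),proj('scene',t+.061*d))"
```

```text
t 2.6 tcp [0.6649 0.2007 0.2502] dpos [ 0.0006  0.0004 -0.0106] rot [ 0.0007 -0.0003 -0.0003] gap 0.08528826917879029
t 2.6 tcp [0.6649 0.2007 0.2502] dpos [-0.4347 -0.0721 -0.5366] rot [ 0.0007 -0.0003 -0.0003] gap 0.08528826917879029
[ 0.4647  0.839   0.7748 -0.23   -2.1717  1.2066]
[333.4041 252.224 ] [338.5603 251.7873]
```

View pics/s1.png

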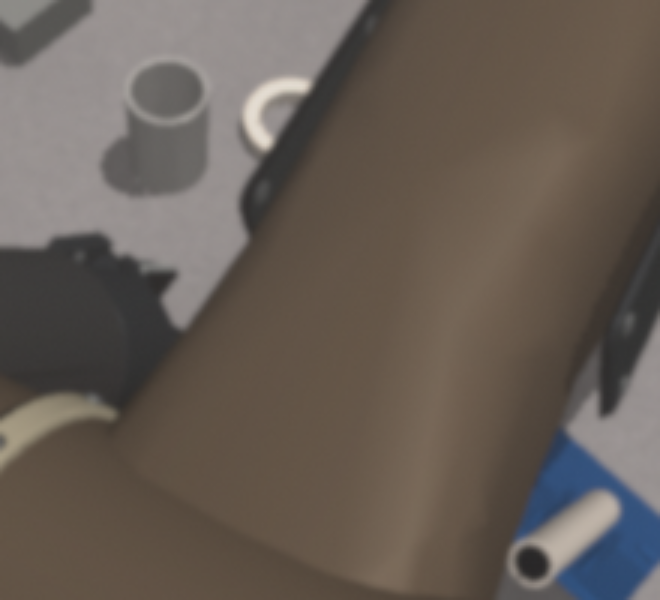

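The arm hides the view, but the tilted pose is reached exactly. I'll advance along the torch axis and close.

Emit:
send_rows([
  {"delta_pos": [-0.11,-0.018,-0.134],"rot": [0,0,0]},
  {"delta_pos": [-0.22,-0.036,-0.268],"rot": [0,0,0]},
  {"delta_pos": [-0.33,-0.054,-0.4],"rot": [0,0,0]},
  {"delta_pos": [-0.435,-0.072,-0.53],"rot": [0,0,0]},
  {"delta_pos": [-0.435,-0.072,-0.53],"rot": [0,0,0]},
])

```text
time_s: 3.15
tcp_pos: [0.5988, 0.1894, 0.1714]
tool_rot: [0.936, 0.077, -0.341, 0.028]
force: [-0.9, -0.2, -0.5]
finger_gap: 0.0853
finger_force: 0.0
```

Emit:
send_rows([
  {"delta_pos": [0,0,0],"rot": [0,0,0]},
  {"delta_pos": [0,0,0],"rot": [0,0,0]},
  {"delta_pos": [0,0,0],"rot": [0,0,0]},
  {"delta_pos": [0,0,0],"rot": [0,0,0]},
  {"delta_pos": [0,0,0],"rot": [0,0,0]},
  {"delta_pos": [0,0,0],"rot": [0,0,0]},
  {"delta_pos": [0,0,0],"rot": [0,0,0]},
  {"delta_pos": [0,0,0],"rot": [0,0,0]},
], jaw=0, squeeze=50)

```text
time_s: 3.95
tcp_pos: [0.6011, 0.189, 0.1712]
tool_rot: [0.937, 0.077, -0.34, 0.028]
force: [5.2, 1.1, 5.6]
finger_gap: 0.0317
finger_force: 50.1
```

Emit:
send_rows([
  {"delta_pos": [0,0,0.06],"rot": [0,0,0]},
  {"delta_pos": [0,0,0.15],"rot": [0,0,0]},
  {"delta_pos": [0,0,0.3],"rot": [0,0,0]},
  {"delta_pos": [0,0,0.5],"rot": [0,0,0]},
  {"delta_pos": [0,0,0.7],"rot": [0,0,0]},
  {"delta_pos": [0,0,0.9],"rot": [0,0,0]},
  {"delta_pos": [0,0,1.0],"rot": [0,0,0]},
  {"delta_pos": [0,0,1.0],"rot": [0,0,0]},
])

```text
time_s: 4.75
tcp_pos: [0.6006, 0.189, 0.323]
tool_rot: [0.937, 0.077, -0.339, 0.028]
force: [-0.5, 0.4, -1.1]
finger_gap: 0.0314
finger_force: 49.7
```

```bash
python3 -c "
from h import *
need([.567,-.271,.34],DOWN)"
```

```text
t 4.75 tcp [0.6006 0.189  0.323 ] dpos [-0.2241 -3.0666  0.1136] rot [ 0.036  -0.2177  0.    ] gap 0.03144856354044322
```

Emit:
send_rows([
  {"delta_pos": [0,0,0.15],"rot": [0.018,-0.109,0]},
  {"delta_pos": [0,0,0.3],"rot": [0.036,-0.2177,0]},
  {"delta_pos": [0,0,0.3],"rot": [0.036,-0.2177,0]},
  {"delta_pos": [0,0,0.3],"rot": [0.036,-0.2177,0]},
  {"delta_pos": [0,0,0.3],"rot": [0.036,-0.2177,0]},
  {"delta_pos": [0,0,0.3],"rot": [0.036,-0.2177,0]},
  {"delta_pos": [0,-0.2,0.3],"rot": [0.036,-0.2177,0]},
  {"delta_pos": [0,-0.45,0.3],"rot": [0.036,-0.2177,0]},
  {"delta_pos": [0,-0.7,0.3],"rot": [0.036,-0.2177,0]},
  {"delta_pos": [0,-1,0.3],"rot": [0.036,-0.2177,0]},
])

```text
time_s: 5.75
tcp_pos: [0.5997, 0.0383, 0.363]
tool_rot: [0.997, 0.083, -0.005, 0.001]
force: [1.2, -0.1, -1.5]
finger_gap: 0.0317
finger_force: 50.0
```

Emit:
send_rows([
  {"delta_pos": [0,-0.25,0],"rot": [0,0,0]},
  {"delta_pos": [0,-0.5,0],"rot": [0,0,0]},
  {"delta_pos": [0,-0.75,0],"rot": [0,0,0]},
  {"delta_pos": [0,-1,0],"rot": [0,0,0]},
  {"delta_pos": [0,-1,0],"rot": [0,0,0]},
])

```text
time_s: 6.25
tcp_pos: [0.5995, -0.1148, 0.3629]
tool_rot: [0.997, 0.08, -0.005, 0.001]
force: [-0.1, -0.3, -1.0]
finger_gap: 0.032
finger_force: 50.2
```

Emit:
send_rows([
  {"delta_pos": [-0.1,-0.25,0],"rot": [0,0,0]},
  {"delta_pos": [-0.15,-0.5,0],"rot": [0,0,0]},
  {"delta_pos": [-0.22,-0.75,0],"rot": [0,0,0]},
  {"delta_pos": [-0.22,-0.9,0],"rot": [0,0,0]},
  {"delta_pos": [-0.22,-1,0],"rot": [0,0,0]},
  {"delta_pos": [-0.22,-1,0],"rot": [0,0,0]},
  {"delta_pos": [-0.22,-1,0],"rot": [0,0,0]},
])

```text
time_s: 6.95
tcp_pos: [0.5673, -0.2607, 0.364]
tool_rot: [0.997, 0.082, -0.003, 0.0]
force: [-0.0, 0.1, -1.4]
finger_gap: 0.0316
finger_force: 50.5
```

```bash
python3 -c "
from h import *
need([.567,-.271,.34],DOWN)
a=eyes.grab_frame('scene');b=eyes.grab_frame('top')
cv2.imwrite('pics/s2.png',a);cv2.imwrite('pics/t2.png',b)
cv2.imwrite('pics/st2.png',np.hstack([cv2.resize(a[60:240,180:330],None,fx=2.6,fy=2.6),cv2.resize(b[110:290,350:500],None,fx=2.6,fy=2.6)]))"
```

```text
t 6.95 tcp [ 0.5673 -0.2607  0.364 ] dpos [-0.0021 -0.0689 -0.1602] rot [ 0.0002 -0.0022  0.0004] gap 0.03160496543904628
```

View pics/st2.png

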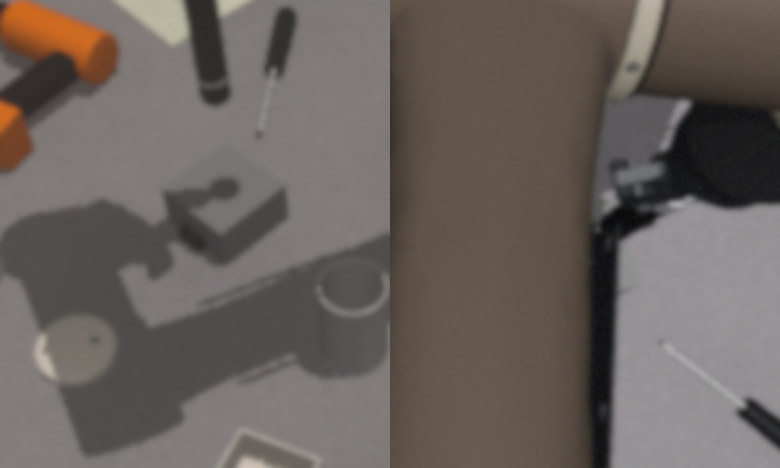

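Emit:
send_rows([
  {"delta_pos": [0,-0.07,-0.2],"rot": [0,-0.002,0]},
  {"delta_pos": [0,-0.07,-0.4],"rot": [0,-0.002,0]},
  {"delta_pos": [0,-0.07,-0.6],"rot": [0,-0.002,0]},
  {"delta_pos": [0,-0.07,-0.68],"rot": [0,-0.002,0]},
  {"delta_pos": [0,-0.07,-0.68],"rot": [0,-0.002,0]},
  {"delta_pos": [0,-0.07,-0.68],"rot": [0,-0.002,0]},
])

```text
time_s: 7.65
tcp_pos: [0.568, -0.2714, 0.2648]
tool_rot: [0.997, 0.082, 0.001, 0.001]
force: [0.4, -0.3, -0.9]
finger_gap: 0.0314
finger_force: 50.4
```

```bash
python3 -c "
from h import *
need([.567,-.271,.34],DOWN)
a=eyes.grab_frame('scene');cv2.imwrite('pics/s3.png',a)
p=telemetry.get_state()['tcp_pos']; o=lambda q:((proj('scene',q)-[220,50]+.5)*6-.5)
print('exp foot',o(p-[0,0,.182]),'exp axis+50',o(p-[0,0,.132]),'mouth',o([.567,-.2715,.05]))
c=cv2.resize(a[50:150,220:330],None,fx=6,fy=6,interpolation=cv2.INTER_CUBIC);cv2.imwrite('pics/s3c.png',cv2.convertScaleAbs(c,alpha=1.8,beta=20))"
```

```text
t 7.65 tcp [ 0.568  -0.2714  0.2648] dpos [-0.0065  0.003   0.5015] rot [ 0.0008  0.001  -0.    ] gap 0.03139188112505616
exp foot [269.5405 442.9236] exp axis+50 [255.5824 358.4559] mouth [280.6259 494.6408]
```

View pics/s3c.png

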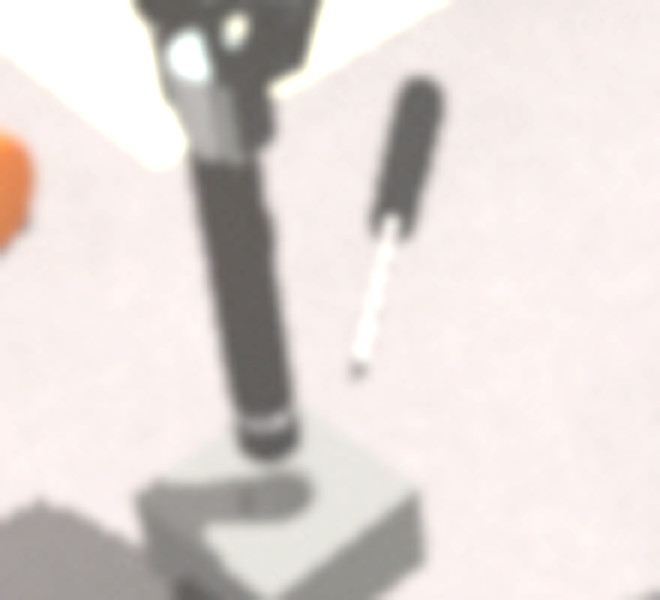

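```bash
python3 -c "
from h import *
f=lambda x,y:np.array([220+(x+.5)/6-.5,50+(y+.5)/6-.5])
print(tri(f(279.7,498),None,.05)[0],tri(f(267,442),None,.0828)[0],tri(f(267,442),None,.0808)[0])
m,_=tri(None,np.array([320+623.5/6-.5,180+168.5/6-.5]),.05);print('top only',m)
# hole dark fit from original scene
for n,r in (('scene',(105,160,240,300)),('top',(190,225,405,445))):
  g=cv2.cvtColor(cv2.imread(f'pics/{n}0.png'),cv2.COLOR_BGR2GRAY)
"
```

```text
[ 0.5683 -0.27    0.05  ] [ 0.5687 -0.273   0.0828] [ 0.568  -0.2748  0.0808]
top only [ 0.5656 -0.2727  0.05  ]
```

Emit:
send_rows([
  {"delta_pos": [0,0.01,-0.08],"rot": [0.001,0.001,0]},
  {"delta_pos": [0,0.01,-0.16],"rot": [0.001,0.001,0]},
  {"delta_pos": [0,0.01,-0.2],"rot": [0.001,0.001,0]},
  {"delta_pos": [0,0.01,-0.23],"rot": [0.001,0.001,0]},
  {"delta_pos": [0,0.01,-0.26],"rot": [0.001,0.001,0]},
  {"delta_pos": [0,0.01,-0.26],"rot": [0.001,0.001,0]},
])

```text
time_s: 8.3
tcp_pos: [0.5708, -0.272, 0.2311]
tool_rot: [0.997, 0.083, 0.005, 0.002]
force: [-1.2, 0.9, 29.0]
finger_gap: 0.0318
finger_force: 55.4
```

Emit:
send_rows([
  {"delta_pos": [0,0,0.03],"rot": [0,0,0]},
  {"delta_pos": [0,0,0.06],"rot": [0,0,0]},
  {"delta_pos": [0,0,0.06],"rot": [0,0,0]},
])

```text
time_s: 8.6
tcp_pos: [0.5671, -0.2701, 0.2333]
tool_rot: [0.997, 0.082, -0.001, -0.001]
force: [0.1, 0.2, -1.5]
finger_gap: 0.0317
finger_force: 51.3
```

```bash
python3 -c "
from h import *
need([.567,-.271,.34],DOWN)
a=eyes.grab_frame('scene');cv2.imwrite('pics/s4.png',a)
p=telemetry.get_state()['tcp_pos']; o=lambda q:((proj('scene',q)-[235,90]+.5)*10-.5)
print('exp foot',o(p-[0,0,.182]),'exp axis+50',o(p-[0,0,.132]))
for q in ([.5683,-.27,.05],[.5656,-.2727,.05]): print('mouth',o(q))
c=cv2.resize(a[90:150,235:305],None,fx=10,fy=10,interpolation=cv2.INTER_CUBIC);c2=cv2.resize(cv2.imread('pics/scene0.png')[90:150,235:305],None,fx=10,fy=10,interpolation=cv2.INTER_CUBIC)
c=cv2.convertScaleAbs(c,alpha=1.8,beta=20)
cv2.imwrite('pics/s4c.png',c)"
```

```text
t 8.6 tcp [ 0.5671 -0.2701  0.2333] dpos [-0.0006 -0.0062  0.7113] rot [-0.0005 -0.0004  0.0003] gap 0.03170854546930116
exp foot [320.6191 426.2003] exp axis+50 [298.7244 292.191 ]
mouth [316.3452 430.2454]
mouth [320.5988 419.7936]
```

View pics/s4c.png

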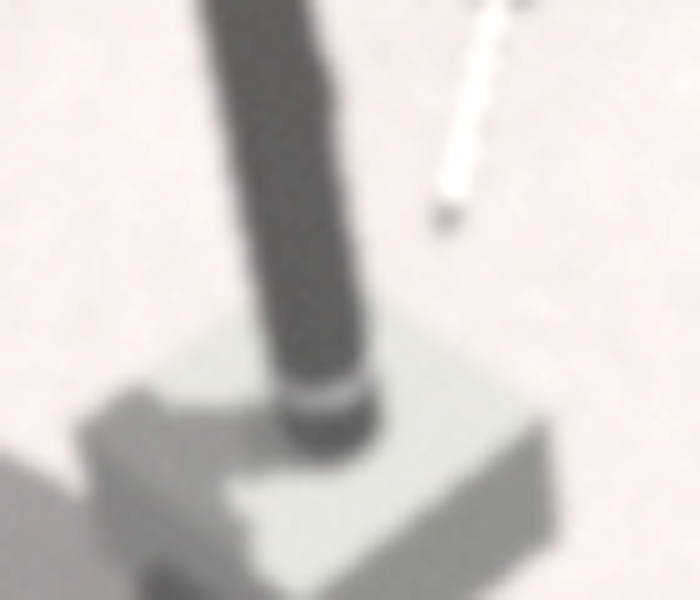

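The picture shows the tail at about (329,430) and the socket centre near (316,431). The tail therefore needs about +3 mm in x and −2 mm in y, which agrees with the way the contact pushed it.

Emit:
send_rows([
  {"delta_pos": [0.022,-0.013,0.02],"rot": [0,0,0]},
  {"delta_pos": [0.022,-0.013,0],"rot": [0,0,0]},
  {"delta_pos": [0.022,-0.013,-0.03],"rot": [0,0,0]},
  {"delta_pos": [0.022,-0.013,-0.06],"rot": [0,0,0]},
  {"delta_pos": [0.022,-0.013,-0.09],"rot": [0,0,0]},
  {"delta_pos": [0.022,-0.013,-0.09],"rot": [0,0,0]},
])

```text
time_s: 9.25
tcp_pos: [0.5711, -0.2735, 0.2208]
tool_rot: [0.997, 0.082, 0.0, 0.001]
force: [1.3, -5.8, 2.3]
finger_gap: 0.032
finger_force: 51.7
```

Emit:
send_rows([
  {"delta_pos": [0,-0.006,-0.03],"rot": [0,0,0]},
  {"delta_pos": [0,-0.006,-0.06],"rot": [0,0,0]},
  {"delta_pos": [0,-0.006,-0.09],"rot": [0,0,0]},
  {"delta_pos": [0,-0.006,-0.12],"rot": [0,0,0]},
  {"delta_pos": [0,-0.006,-0.15],"rot": [0,0,0]},
  {"delta_pos": [0,-0.006,-0.15],"rot": [0,0,0]},
])

```text
time_s: 9.85
tcp_pos: [0.5705, -0.274, 0.1966]
tool_rot: [0.997, 0.082, -0.001, -0.0]
force: [0.4, -5.4, -1.7]
finger_gap: 0.0316
finger_force: 51.3
```

Emit:
send_rows([
  {"delta_pos": [0,-0.006,-0.01],"rot": [0,0,0]},
  {"delta_pos": [0,-0.006,-0.02],"rot": [0,0,0]},
  {"delta_pos": [0,-0.006,-0.03],"rot": [0,0,0]},
  {"delta_pos": [0,-0.006,-0.04],"rot": [0,0,0]},
  {"delta_pos": [0,-0.006,-0.05],"rot": [0,0,0]},
  {"delta_pos": [0,-0.006,-0.05],"rot": [0,0,0]},
])

```text
time_s: 10.45
tcp_pos: [0.5718, -0.2747, 0.1922]
tool_rot: [0.997, 0.082, 0.001, 0.0]
force: [-1.0, -3.9, 14.0]
finger_gap: 0.0318
finger_force: 52.9
```

It bottoms out at exactly the expected height, so I'll release and lift off.

Emit:
send_rows([
  {"delta_pos": [0,0,0],"rot": [0,0,0]},
  {"delta_pos": [0,0,0],"rot": [0,0,0]},
  {"delta_pos": [0,0,0],"rot": [0,0,0]},
  {"delta_pos": [0,0,0],"rot": [0,0,0]},
  {"delta_pos": [0,0,0.1],"rot": [0,0,0]},
  {"delta_pos": [0,0,0.3],"rot": [0,0,0]},
  {"delta_pos": [0,0,0.5],"rot": [0,0,0]},
  {"delta_pos": [0,0,0.8],"rot": [0,0,0]},
  {"delta_pos": [0,0,1],"rot": [0,0,0]},
], jaw=1)

```text
time_s: 11.35
tcp_pos: [0.5707, -0.274, 0.3426]
tool_rot: [0.997, 0.082, 0.0, -0.0]
force: [1.4, 0.3, 0.2]
finger_gap: 0.085
finger_force: 0.0
```

Emit:
send_rows([
  {"delta_pos": [0.05,0.25,0],"rot": [0,0,0]},
  {"delta_pos": [0.1,0.5,0],"rot": [0,0,0]},
  {"delta_pos": [0.15,0.75,0],"rot": [0,0,0]},
  {"delta_pos": [0.2,1,0],"rot": [0,0,0]},
  {"delta_pos": [0.2,1,0],"rot": [0,0,0]},
])

```text
time_s: 11.85
tcp_pos: [0.601, -0.12, 0.3393]
tool_rot: [0.996, 0.084, -0.001, -0.001]
force: [0.5, -0.2, 0.7]
finger_gap: 0.0852
finger_force: 0.0
```

Emit:
send_rows([
  {"delta_pos": [0.05,0.25,0],"rot": [0,0,0]},
  {"delta_pos": [0.1,0.5,0],"rot": [0,0,0]},
  {"delta_pos": [0.15,0.75,0],"rot": [0,0,0]},
  {"delta_pos": [0.2,1,0],"rot": [0,0,0]},
  {"delta_pos": [0.2,1,0],"rot": [0,0,0]},
])

```text
time_s: 12.35
tcp_pos: [0.6309, 0.0297, 0.3387]
tool_rot: [0.997, 0.084, -0.001, -0.001]
force: [0.7, -0.8, 0.3]
finger_gap: 0.0852
finger_force: 0.0
```

```bash
python3 -c "
from h import *
t=np.array([.5963,.2857,.1759]); need(t+.08*d,TILT);need(t-.038*d,TILT)
a=eyes.grab_frame('scene');cv2.imwrite('pics/s5.png',a)
cv2.imwrite('pics/s5c.png',cv2.resize(a[60:360,220:500],None,fx=2,fy=2))"
```

```text
t 12.35 tcp [0.6309 0.0297 0.3387] dpos [ 0.1076  1.7629 -0.6769] rot [-0.0373  0.2183 -0.0004] gap 0.08517952257707824
t 12.35 tcp [0.6309 0.0297 0.3387] dpos [-0.3912  1.6798 -1.2795] rot [-0.0373  0.2183 -0.0004] gap 0.08517952257707824
```

View pics/s5c.png

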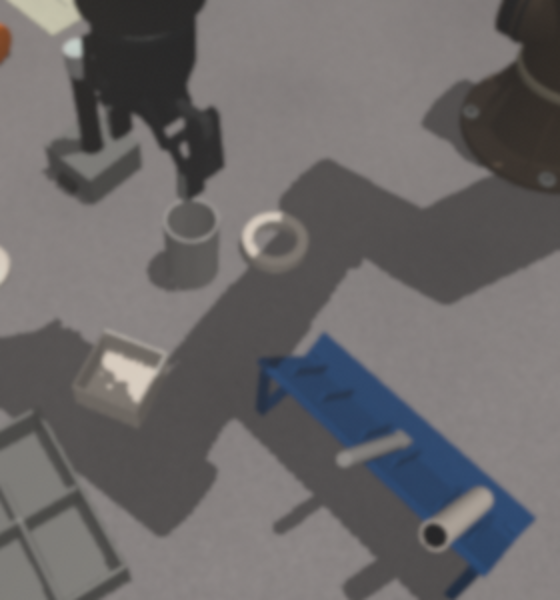

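The torch stands in the dock, and the chisel and offcut haven't moved. Next is the chisel.

Emit:
send_rows([
  {"delta_pos": [0.02,0.25,0],"rot": [0,0,0]},
  {"delta_pos": [0.05,0.5,0],"rot": [0,0,0]},
  {"delta_pos": [0.08,0.75,0],"rot": [0,0,0]},
  {"delta_pos": [0.1,1,0],"rot": [-0.0373,0.2183,0]},
  {"delta_pos": [0.1,1,0],"rot": [-0.0373,0.2183,0]},
  {"delta_pos": [0.1,1,0],"rot": [-0.0373,0.2183,0]},
  {"delta_pos": [0.1,1,0],"rot": [-0.0373,0.2183,0]},
  {"delta_pos": [0.1,1,0],"rot": [-0.0373,0.2183,0]},
  {"delta_pos": [0.1,1,0],"rot": [-0.0373,0.2183,0]},
], jaw=0.65)

```text
time_s: 13.3
tcp_pos: [0.6467, 0.1752, 0.3327]
tool_rot: [0.935, 0.075, -0.347, 0.03]
force: [0.1, 0.4, -2.0]
finger_gap: 0.0556
finger_force: 0.0
```

Emit:
send_rows([
  {"delta_pos": [0,0.25,0],"rot": [0,0,0]},
  {"delta_pos": [0,0.5,0],"rot": [0,0,0]},
  {"delta_pos": [0,0.763,0],"rot": [0,0,0]},
  {"delta_pos": [0,0.763,-0.2],"rot": [0,0,0]},
  {"delta_pos": [0,0.763,-0.4],"rot": [0,0,0]},
  {"delta_pos": [0,0.763,-0.6],"rot": [0,0,0]},
  {"delta_pos": [0,0.763,-0.67],"rot": [0,0,0]},
  {"delta_pos": [0,0.763,-0.67],"rot": [0,0,0]},
])

```text
time_s: 14.1
tcp_pos: [0.6451, 0.2899, 0.2387]
tool_rot: [0.937, 0.076, -0.341, 0.029]
force: [-0.3, 0.1, 0.7]
finger_gap: 0.0559
finger_force: 0.0
```

```bash
python3 -c "
from h import *
t=np.array([.5963,.2857,.1759]); need(t+.08*d,TILT);need(t-.038*d,TILT)"
```

```text
t 14.1 tcp [0.6451 0.2899 0.2387] dpos [ 0.0127  0.0284 -0.0104] rot [0.0008 0.0001 0.0005] gap 0.05586242279651349
t 14.1 tcp [0.6451 0.2899 0.2387] dpos [-0.4861 -0.0546 -0.613 ] rot [0.0008 0.0001 0.0005] gap 0.05586242279651349
```

Emit:
send_rows([
  {"delta_pos": [0.012,0.028,-0.01],"rot": [0,0,0]},
  {"delta_pos": [-0.12,0.008,-0.16],"rot": [0,0,0]},
  {"delta_pos": [-0.24,-0.014,-0.31],"rot": [0,0,0]},
  {"delta_pos": [-0.36,-0.034,-0.46],"rot": [0,0,0]},
  {"delta_pos": [-0.486,-0.055,-0.61],"rot": [0,0,0]},
  {"delta_pos": [-0.486,-0.055,-0.61],"rot": [0,0,0]},
  {"delta_pos": [-0.486,-0.055,-0.61],"rot": [0,0,0]},
])

```text
time_s: 14.8
tcp_pos: [0.5735, 0.2828, 0.1498]
tool_rot: [0.937, 0.077, -0.339, 0.029]
force: [0.9, 0.1, 1.1]
finger_gap: 0.0557
finger_force: 0.0
```

Emit:
send_rows([
  {"delta_pos": [0,0,0],"rot": [0,0,0]},
  {"delta_pos": [0,0,0],"rot": [0,0,0]},
  {"delta_pos": [0,0,0],"rot": [0,0,0]},
  {"delta_pos": [0,0,0],"rot": [0,0,0]},
  {"delta_pos": [0,0,0],"rot": [0,0,0]},
  {"delta_pos": [0,0,0],"rot": [0,0,0]},
  {"delta_pos": [0,0,0],"rot": [0,0,0]},
], jaw=0, squeeze=70)

```text
time_s: 15.5
tcp_pos: [0.5736, 0.282, 0.1487]
tool_rot: [0.937, 0.077, -0.339, 0.029]
force: [5.3, -1.4, 5.6]
finger_gap: 0.0146
finger_force: 68.4
```

Emit:
send_rows([
  {"delta_pos": [0,0,0.06],"rot": [0,0,0]},
  {"delta_pos": [0,0,0.15],"rot": [0,0,0]},
  {"delta_pos": [0,0,0.3],"rot": [0,0,0]},
  {"delta_pos": [0,0,0.5],"rot": [0,0,0]},
  {"delta_pos": [0,0,0.7],"rot": [0,0,0]},
  {"delta_pos": [0,0,0.9],"rot": [0,0,0]},
  {"delta_pos": [0,0,1],"rot": [0.018,-0.109,0]},
  {"delta_pos": [0,0,1],"rot": [0.0365,-0.218,0]},
  {"delta_pos": [0,0,1],"rot": [0.0365,-0.218,0]},
  {"delta_pos": [0,0,1],"rot": [0.0365,-0.218,0]},
  {"delta_pos": [0,0,1],"rot": [0.0365,-0.218,0]},
  {"delta_pos": [0,0,1],"rot": [0.0365,-0.218,0]},
])

```text
time_s: 16.7
tcp_pos: [0.5694, 0.2817, 0.3002]
tool_rot: [0.997, 0.082, 0.0, -0.001]
force: [-0.4, -0.1, -2.3]
finger_gap: 0.0138
finger_force: 68.4
```

```bash
python3 -c "
from h import *
need([.5415,-.0617,.34],DOWN)"
```

```text
t 16.7 tcp [0.5694 0.2817 0.3002] dpos [-0.1862 -2.2892  0.2651] rot [-0.0005  0.0002  0.    ] gap 0.013847178315386056
```

Emit:
send_rows([
  {"delta_pos": [0,0,0.15],"rot": [0,0,0]},
  {"delta_pos": [0,-0.1,0.27],"rot": [0,0,0]},
  {"delta_pos": [0,-0.3,0.27],"rot": [0,0,0]},
  {"delta_pos": [0,-0.5,0.27],"rot": [0,0,0]},
  {"delta_pos": [0,-0.7,0.27],"rot": [0,0,0]},
  {"delta_pos": [0,-0.9,0.27],"rot": [0,0,0]},
  {"delta_pos": [0,-1,0.27],"rot": [0,0,0]},
])

```text
time_s: 17.4
tcp_pos: [0.5722, 0.1305, 0.3386]
tool_rot: [0.997, 0.081, -0.002, 0.0]
force: [0.3, 0.6, -1.9]
finger_gap: 0.0145
finger_force: 68.7
```

Emit:
send_rows([
  {"delta_pos": [-0.03,-0.2,0],"rot": [0,0,0]},
  {"delta_pos": [-0.06,-0.4,0],"rot": [0,0,0]},
  {"delta_pos": [-0.1,-0.6,0],"rot": [0,0,0]},
  {"delta_pos": [-0.15,-0.8,0],"rot": [0,0,0]},
  {"delta_pos": [-0.18,-1,0],"rot": [0,0,0]},
  {"delta_pos": [-0.18,-1.0,0],"rot": [0,0,0]},
  {"delta_pos": [-0.18,-1.0,0],"rot": [0,0,0]},
])

```text
time_s: 18.1
tcp_pos: [0.5455, -0.0179, 0.3385]
tool_rot: [0.997, 0.081, -0.002, -0.0]
force: [-0.0, 0.5, -1.8]
finger_gap: 0.0146
finger_force: 68.8
```

Emit:
send_rows([
  {"delta_pos": [0,-0.15,0],"rot": [0,0,0]},
  {"delta_pos": [0,-0.29,0],"rot": [0,0,0]},
  {"delta_pos": [0,-0.29,0],"rot": [0,0,0]},
  {"delta_pos": [0,-0.29,0],"rot": [0,0,0]},
  {"delta_pos": [0,-0.29,0],"rot": [0,0,0]},
])

```text
time_s: 18.6
tcp_pos: [0.5457, -0.0602, 0.3381]
tool_rot: [0.997, 0.082, -0.001, 0.0]
force: [-0.2, 0.4, -2.5]
finger_gap: 0.0145
finger_force: 69.1
```

```bash
python3 -c "
from h import *
need([.5415,-.0617,.34],DOWN)
a=eyes.grab_frame('scene');cv2.imwrite('pics/s6.png',a)
p=telemetry.get_state()['tcp_pos']; o=lambda q:((proj('scene',q)-[250,60]+.5)*5-.5)
print('exp foot',o(p-[0,0,.162]),'exp axis+50',o(p-[0,0,.112]),'pot',o([.5415,-.0617,.1]))
c=cv2.resize(a[60:180,250:370],None,fx=5,fy=5,interpolation=cv2.INTER_CUBIC)
cv2.imwrite('pics/s6c.png',cv2.convertScaleAbs(c,alpha=1.6,beta=20))"
```

```text
t 18.6 tcp [ 0.5457 -0.0602  0.3381] dpos [-0.0283 -0.0102  0.0124] rot [ 0.0001 -0.0009  0.0003] gap 0.014514414622498478
exp foot [320.7489 448.9619] exp axis+50 [318.3341 370.8769] pot [330.0234 549.3945]
```

View pics/s6c.png

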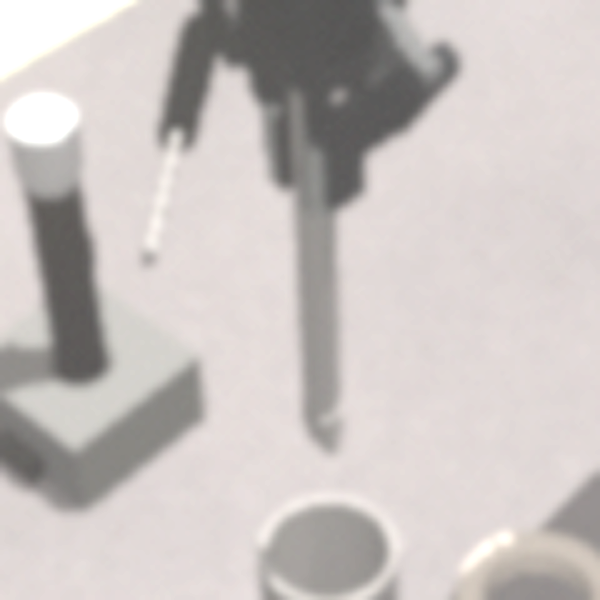

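The torch is home in the dock. The chisel edge at (328,450) is within 2 mm of where it should be and above the pot mouth at (330,549). I'll lower it.

Emit:
send_rows([
  {"delta_pos": [-0.025,-0.01,-0.1],"rot": [0,0,0]},
  {"delta_pos": [-0.025,-0.01,-0.25],"rot": [0,0,0]},
  {"delta_pos": [-0.025,-0.01,-0.4],"rot": [0,0,0]},
  {"delta_pos": [-0.025,-0.01,-0.55],"rot": [0,0,0]},
  {"delta_pos": [-0.025,-0.01,-0.7],"rot": [0,0,0]},
  {"delta_pos": [-0.025,-0.01,-0.82],"rot": [0,0,0]},
  {"delta_pos": [-0.025,-0.01,-0.9],"rot": [0,0,0]},
  {"delta_pos": [-0.025,-0.01,-0.95],"rot": [0,0,0]},
  {"delta_pos": [-0.025,-0.01,-0.98],"rot": [0,0,0]},
  {"delta_pos": [-0.025,-0.01,-0.98],"rot": [0,0,0]},
])

```text
time_s: 19.65
tcp_pos: [0.5419, -0.0625, 0.1913]
tool_rot: [0.997, 0.082, -0.001, 0.0]
force: [0.4, 0.1, -3.1]
finger_gap: 0.0146
finger_force: 69.0
```

Emit:
send_rows([
  {"delta_pos": [0,0,-0.015],"rot": [0,0,0]},
  {"delta_pos": [0,0,-0.03],"rot": [0,0,0]},
  {"delta_pos": [0,0,-0.045],"rot": [0,0,0]},
  {"delta_pos": [0,0,-0.06],"rot": [0,0,0]},
  {"delta_pos": [0,0,-0.06],"rot": [0,0,0]},
])

```text
time_s: 20.15
tcp_pos: [0.5416, -0.0627, 0.182]
tool_rot: [0.997, 0.082, -0.001, 0.0]
force: [0.3, -0.0, -3.1]
finger_gap: 0.0145
finger_force: 69.1
```

Emit:
send_rows([
  {"delta_pos": [0,0,-0.01],"rot": [0,0,0]},
  {"delta_pos": [0,0,-0.02],"rot": [0,0,0]},
  {"delta_pos": [0,0,-0.02],"rot": [0,0,0]},
])

```text
time_s: 20.45
tcp_pos: [0.5417, -0.0626, 0.1791]
tool_rot: [0.997, 0.082, -0.001, 0.0]
force: [-0.2, 0.4, -3.8]
finger_gap: 0.0145
finger_force: 69.1
```

Emit:
send_rows([
  {"delta_pos": [0,0,-0.01],"rot": [0,0,0]},
  {"delta_pos": [0,0,-0.02],"rot": [0,0,0]},
  {"delta_pos": [0,0,-0.02],"rot": [0,0,0]},
])

```text
time_s: 20.75
tcp_pos: [0.5431, -0.0627, 0.1785]
tool_rot: [0.997, 0.082, 0.0, 0.001]
force: [-3.1, 0.4, 10.8]
finger_gap: 0.0144
finger_force: 70.6
```

Contact with the pot floor. I'll relax the load a little, open, and retreat upwards.

Emit:
send_rows([
  {"delta_pos": [0,0,0.01],"rot": [0,0,0]},
  {"delta_pos": [0,0,0.01],"rot": [0,0,0]},
  {"delta_pos": [0,0,0.01],"rot": [0,0,0]},
], squeeze=20)

```text
time_s: 21.05
tcp_pos: [0.5424, -0.0626, 0.1785]
tool_rot: [0.997, 0.082, -0.0, 0.0]
force: [-0.9, -0.5, 5.2]
finger_gap: 0.0144
finger_force: 70.0
```

Emit:
send_rows([
  {"delta_pos": [0,0,0],"rot": [0,0,0]},
  {"delta_pos": [0,0,0],"rot": [0,0,0]},
  {"delta_pos": [0,0,0],"rot": [0,0,0]},
  {"delta_pos": [0,0,0],"rot": [0,0,0]},
  {"delta_pos": [0,0,0],"rot": [0,0,0]},
  {"delta_pos": [0,0,0],"rot": [0,0,0]},
  {"delta_pos": [0,0,0],"rot": [0,0,0]},
  {"delta_pos": [0,0,0],"rot": [0,0,0]},
], jaw=1)

```text
time_s: 21.85
tcp_pos: [0.5418, -0.0626, 0.1778]
tool_rot: [0.997, 0.082, -0.001, 0.0]
force: [0.1, 0.7, -0.0]
finger_gap: 0.0855
finger_force: 0.0
```

Emit:
send_rows([
  {"delta_pos": [0,0,0.05],"rot": [0,0,0]},
  {"delta_pos": [0,0,0.15],"rot": [0,0,0]},
  {"delta_pos": [0,0,0.3],"rot": [0,0,0]},
  {"delta_pos": [0,0,0.5],"rot": [0,0,0]},
  {"delta_pos": [0,0,0.75],"rot": [0,0,0]},
  {"delta_pos": [0,0,1],"rot": [0,0,0]},
  {"delta_pos": [0,0,1],"rot": [0,0,0]},
  {"delta_pos": [0,0,1],"rot": [0,0,0]},
])

```text
time_s: 22.65
tcp_pos: [0.542, -0.0625, 0.3291]
tool_rot: [0.997, 0.082, 0.0, -0.0]
force: [-0.4, 0.4, -1.0]
finger_gap: 0.0857
finger_force: 0.0
```

```bash
python3 -c "
from h import *
a=eyes.grab_frame('scene');cv2.imwrite('pics/s7.png',a)
cv2.imwrite('pics/s7c.png',cv2.resize(a[40:360,200:500],None,fx=1.8,fy=1.8))"
```

```text
(no output)
```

View pics/s7c.png

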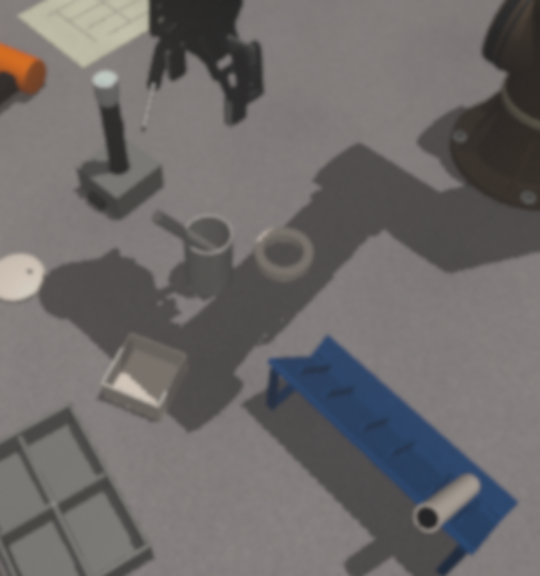

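The chisel leans in the upright pot with its top at (159,215) in the crop. I'll check the lean against the 0.6 rad limit.

```bash
python3 -c "
from h import *
px=np.array([200+159.5/1.8-.5,40+215.5/1.8-.5])
pot=np.array([.5415,-.0617,0])
for fr in (0,.01,.02,.025):
  def top(v):
    th,az=v;h=np.array([np.cos(az),np.sin(az),0]);return pot+[0,0,.022]-fr*h+.2*(np.sin(th)*h+np.array([0,0,np.cos(th)]))
  s=least_squares(lambda v:proj('scene',top(v))-px,[.3,-1]);th=s.x[0];print(fr,s.x,s.cost,'axis offset at rim',.078*np.tan(th)-fr)
a=cv2.imread('pics/s7.png');b=cv2.imread('pics/scene0.png')
print(telemetry.get_state()['time_s'])"
```

```text
0 [0.3976 0.2347] 0.0 axis offset at rim 0.03275562023776322
0.01 [0.4425 0.2036] 8.077935669463161e-27 axis offset at rim 0.026955645382712966
0.02 [0.4877 0.1673] 4.0389678347315804e-28 axis offset at rim 0.021375629178764063
0.025 [0.5106 0.1469] 3.2311742677852644e-27 axis offset at rim 0.018687672157277617
22.7
```

The lean is about 0.49 rad, which the pot's geometry supports and which is inside the limit. Handing in.

```bash
python3 -c "
from bench import bot
print(bot.job_done())"
```

```text
the job is handed in; nothing more can be done
None
```

I handed the job in at about 23 s: the torch stands tail down in its dock, fully home, and the chisel is edge down in the upright pot, leaning about 0.49 rad (limit 0.6); nothing dropped, and the last picture shows nothing else out of place, but the hand-in call returned no verdict.

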